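# Close the pots and peel the sample tray off its stack

## Robot

A 6-joint arm with a two-finger parallel gripper is mounted at the origin on the work surface. World frame = base frame: x ahead of the robot, y to its left, z up, the work surface at z = 0. Lengths are in m, angles in rad, forces in N, time in s.
With the tool pointing down it reaches from about 0.35 to 0.85 m from the base axis. Payload 8.1 kg.
Tool frame: the origin (TCP) lies midway between the tips of the shut fingers; the grasp point (between the pads) lies arm.grip_depth behind it (arm.grip_depth is the distance from the TCP to the grasp point, in m); x points along the fingers, y is the direction in which the jaws open and shut, and the axes are right-handed (so a half turn about x gives the same grasp; the last joint's range is limited). The gripper opens to 85 mm and grips with 20 to 120 N. Pads are 22 mm wide; open, the fingers measure 114 mm over their backs; the gripper's body (76 mm by 85 mm) begins 54 mm behind the grasp point. The pads swing forward as they close: fully open they stand 13 mm farther back than shut.
Start: joints at [-1.259, 0.13, 1.488, -0, 1.523, -0.085], TCP at [0.232, -0.553, 0.231] pointing down, gripper open.
Joint ranges: [-2.96, 2.96], [-0.89, 2.26], [0.02, 2.5], [-1.34, 4.48], [0, 2.73], [-2.66, 2.66]. Speed limits (rad/s): [2.39, 2.39, 2.79, 3.14, 3.14, 3.14].

## Interface

Orientations are given as a rotation vector (axis times angle).
In Python, from station import telemetry, viewer, job, arm gives the robot as it stands. The module is installed in compiled form; this text tells all that it offers.
- The arm moves only by the shell command python3 -m jog 'ROWS' [FORCE]. ROWS is JSON, a list of rows, each a list of 7 numbers: the closure, from 0 (fully open) to 1 (shut), then the shift along the tool's x, y, z in m, then the turn, a rotation vector about the tool's x, y, z in rad. A call has 1 to 12 rows; each row shifts and turns the commanded pose from where the row before left it, along the tool's axes as they then stand; what a row does not reach is not made up. A row lasts 1/12 s, in which the tool goes at most 41.7 mm and 7.16 degrees, less where a joint would pass 70% of its speed; a pose out of reach is approached as far as the arm can. A call is refused whole if a number of a shift passes 0.0417 or a number of a turn 0.125, either way. A call with a gripper value outside its range is refused whole. The fingers move at their own pace and stop on an object; FORCE is the grip in N (left out, the last holds). Time passes only in rows, so rows that do not move let the fingers close. It gives the time, the measured TCP pose, the force and the opening at its end, in the units of the state.
- telemetry.get_obs(): the state, without advancing time (a new reading comes with each control period).
- viewer.read_camera(name): name is "scene" or "top" or "wrist"; returns a dict with "pixels" (480x640x3 uint8, blue, green, red), "mtx" (3x3 intrinsics, pixels), "view" (4x4, takes a point from world to camera coordinates). Camera axes: x right, y down, z forward; pixel columns grow to the right and rows downward; lengths in m; the calibration is good to about 2 mm. A picture is of the moment at which its call begins. There is no depth.
- job.hand_in(): hands the job in, once; it reports no verdict.
The state is a dict: "t": time; "q": joint angles; "dq": joint speeds; "joint_torque": joint torques, N m; "tool_pos": TCP position; "tcp_rot": TCP orientation; "wrist_force": force on the tool from outside, world axes, zero at the start; "wrist_torque": the same for the moment, N m; "gripper_width": finger opening in m.
Only numpy, scipy, OpenCV 4.12 (cv2) and the standard library are available. Lean on these libraries where they do the work, as an engineer would, in place of code of your own. Each camera call takes 0.05 s, during which the arm holds its last target. There are 200 camera calls.

## Task

Press both pot lids (yellow and red) on the top sample tray fully home while the tray still sits on its stack. Then peel that tray off the sticky stack by its orange tab: raise the tab's corner a centimetre or two first, with the diagonally opposite corner still down on the stack, before the whole tray comes away. Finish still holding it by the tab, level and still, over the middle of the wooden serving tray and about 20 cm above the table (do not let go of it once it is off the stack), and leave the other things on the table where they stand.

Things in the scene. Friction and masses are not known exactly. Their poses are not given: they have to be found in the camera images.
- tray_mid (a point): Top sample tray, white formed plastic, about 0.15 kg with two pots fixed in it. Flange 180 x 130 mm, 4 mm thick; its well, 150 x 100 mm, reaches 14 mm below the flange's underside into the stack. This point: middle of the flange's underside; x along the long side, z up out of the tray.
- tray_tab (a point): Centre of the orange upright pull tab at the tray's -x, -y corner (tray x -72, y -48 mm): a fin 8 mm thick, 28 mm long, from 4 to 38 mm above the flange's underside (this point 20 mm above it). Its length lies along the tray's diagonal, 0.625 rad from tray x towards tray y, so it is pinched across the diagonal. Axes as the tray's.
- tray_corner (a point): The flange corner beside the tab (tray x -90, y -65 mm), at the flange's underside. Near each of its four corners the tray clings to the stack (sprung pips in the rim below grip beads on its well): about 3 N parts a corner, and it has let go once about 5 mm up. Pulled straight up, all four resist together.
- tray_far (a point): The tray's flange corner diagonally opposite the tab (tray x +90, y +65 mm), at the flange's underside: the one to keep down while the tab's corner is raised.
- stack_top (a point): Middle of the top rim of the grey nested trays below, 52 mm above the table, in a fixed caddy (200 x 150 mm): they stay put. Same axes as the sample tray while that is nested; the hollow they leave is 160 x 110 mm and 26 mm deep.
- lid_yellow_top (a point): Middle of the top face of the yellow lid, 44 mm across and 15 mm tall, on the white pot at tray x -26, y +20 mm. Top face 27 mm above the flange's underside when fully home, up to 33 mm when proud.
- lid_red_top (a point): Middle of the top face of the red lid, same size, on the white pot at tray x +42, y -8 mm. Heights as for the yellow lid.
- lid_yellow (a joint): How far the yellow lid has been pressed down, m: 0 fully proud, 0.006 fully home (hard stop). Slides at about 6 N and stays where it is left.
- lid_red (a joint): The same for the red lid.
- board_mid (a point): Middle of the floor of the fixed wooden serving tray (220 x 160 mm, rim 16 mm tall), 8 mm above the table. Empty.
- spare_pot: A spare white pot with a green lid, 44 mm across and 39 mm tall, standing loose; origin under its base. Bystander: leave it alone.
- dropper_a: Amber dropper bottle, 31 mm across, 96 mm tall; origin under its base. Bystander: leave it alone.
- dropper_b: Amber dropper bottle like dropper_a; origin under its base. Bystander: leave it alone.
- dropper_c: Amber dropper bottle like dropper_a; origin under its base. Bystander: leave it alone.
- jar: Clear stoppered jar with dark dried herbs, 60 mm across, 98 mm tall; origin under its base. Bystander: leave it alone.
- tub: Clear tub with a yellow lid, 76 x 76 mm, 55 mm tall; origin under its base. Bystander: leave it alone.

How it is judged:
On the way, in this order (a step that is already met when the one before it is completed fails the run):
1. both lids pressed fully home while the tray is still nested on the stack (value of joint each of lid_yellow, lid_red above 0.0045 m and z of each of tray_corner, tray_far in the frame of stack_top below 0.005 m and horizontal distance between tray_mid and stack_top below 0.01 m), for 0.2 s.
2. the tab's corner raised at least 9 mm above the stack's rim while the opposite corner is still down on it (within 6 mm) (z of tray_corner in the frame of stack_top above 0.009 m and z of tray_far in the frame of stack_top below 0.006 m and horizontal distance between tray_far and stack_top below 0.135 m), for 0.05 s.
At the end, for the whole second after the job is handed in: Both lids home (within 1.5 mm); the sample tray held in the gripper by its tab, its flange 140 to 300 mm above the table, level within 15 degrees, its middle within 60 mm horizontally of the serving tray's middle, and still (value of joint each of lid_yellow, lid_red above 0.0045 m and height (world z) of tray_mid between 0.14 and 0.3 m and angle between tray_mid's own z axis and vertical below 0.26 rad and horizontal distance between tray_mid and board_mid below 0.06 m and contact force between tray and the fingers above 1 N and distance between the grasp point and tray_tab below 0.05 m and linear speed of tray below 0.05 m/s); the arm keeps its last pose, push and grip.
It fails at once if a bystander knocked over or moved more than 30 mm (distance of any of spare_pot, dropper_a, dropper_b, dropper_c, jar, tub from where it was at the start of the episode above 0.03 m or angle between any of spare_pot, dropper_a, dropper_b, dropper_c, jar, tub's own z axis and vertical above 0.5 rad).
It fails at once if the tray let go once it was off the stack (contact force between tray and the fingers below 0.05 N and (horizontal distance between tray_mid and stack_top above 0.05 m or z of tray_far in the frame of stack_top above 0.03 m)).
It also fails if it takes over 59 s, if anything falls off the work surface, if the arm or the gripper's body presses on something with over 40 N, if the wrist force passes 120 N, or if a joint passes its speed limit or range.

## Working session

There is one attempt and no reset: what is moved stays moved. The work goes in short steps, Python scripts to look and compute and a shell command to move; the robot and the scene stay as the last step left them, time stands still between calls to the robot, and variables do not carry over. Pictures are saved under pics/ and viewed, about 8 in all and at most 12, crops included, and the job is handed in when it is done.

```bash
mkdir -p pics; python3 - <<'E'
from station import telemetry, viewer, arm
import cv2
print(telemetry.get_obs(), arm.grip_depth)
for n in ("top","scene"):
    c=viewer.read_camera(n); cv2.imwrite(f"pics/{n}0.png",c["pixels"]); print(n,c["mtx"].tolist(),c["view"].round(4).tolist())
E
```

```text
{'t': 0.0, 'q': array([-1.25937970e+00,  1.31153425e-01,  1.48927720e+00, -2.21920284e-05,
        1.52301912e+00, -8.54170982e-02]), 'dq': array([ 1.24517653e-03,  1.54541940e-03,  5.30973295e-05,  2.47786330e-03,
        8.41166633e-04, -1.33611404e-03]), 'joint_torque': array([ 1.70664127e-03, -5.69397712e+01, -5.00552952e+01, -2.67398264e-05,
        1.50840729e-02, -2.07175708e-05]), 'tool_pos': array([ 0.23173293, -0.55284159,  0.23025021]), 'tcp_rot': array([ 2.00403061,  0.40486748, -2.00450374]), 'wrist_force': array([-0.34519911,  0.28364091, -0.37348399]), 'wrist_torque': array([-0.02236728, -0.04166838,  0.04843756]), 'gripper_width': 0.08588433082809892} 0.0187
top [[456.85114053552115, 0.0, 315.39274923935983], [0.0, 456.85114053552115, 234.02769386052745], [0.0, 0.0, 1.0]] [[0.0145, -0.9999, -0.0024, 0.0027], [-0.9964, -0.0143, -0.0836, 0.6429], [0.0835, 0.0036, -0.9965, 1.0813], [0.0, 0.0, 0.0, 1.0]]
scene [[606.4956944888006, 0.0, 315.74026946278553], [0.0, 606.4956944888006, 230.647170864279], [0.0, 0.0, 1.0]] [[0.2259, 0.9741, 0.0142, -0.1548], [0.5823, -0.1233, -0.8036, -0.2819], [-0.781, 0.1897, -0.5951, 1.8422], [0.0, 0.0, 0.0, 1.0]]
```

View pics/top0.png

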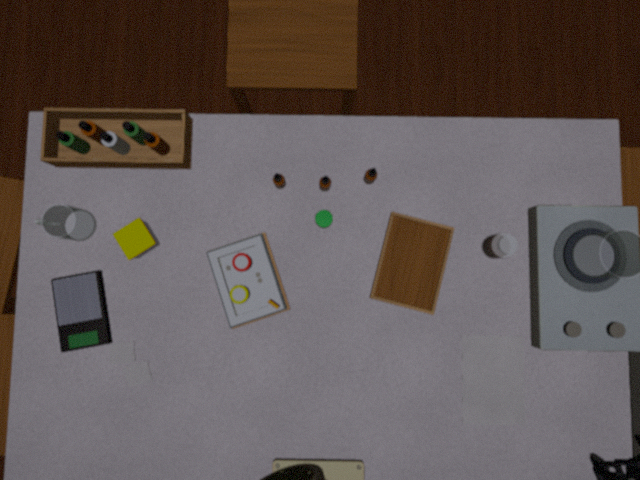

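View pics/scene0.png

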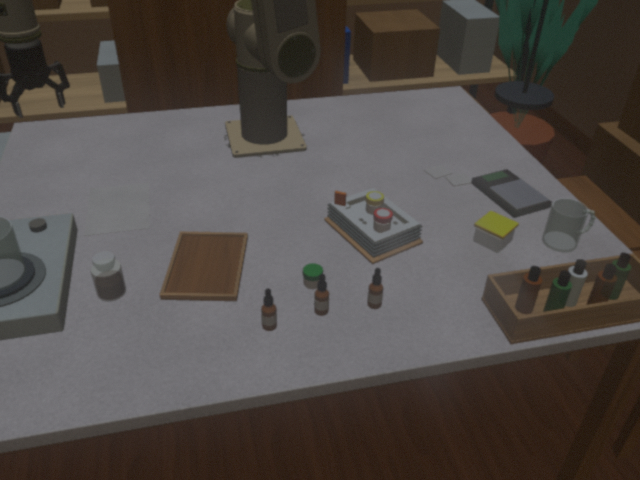

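The top view shows the tray with corners near (207,250), (263,233), (288,307) and (233,327). The tab is at (273,303), the yellow lid at (240,294), the red lid at (242,262) and the board's middle near (411,262). The scene view shows the orange tab upright at (341,198) and the lids at (374,201) and (383,218), with clear space around the stack.

```bash
cat > h.py <<'E'
import numpy as np, cv2
from station import telemetry, viewer, arm
from scipy.spatial.transform import Rotation as R
def ray(c,p,z):
    V=c["view"]; d=V[:3,:3].T@np.linalg.solve(c["mtx"],[p[0],p[1],1]); o=-V[:3,:3].T@V[:3,3]
    return o+d*(z-o[2])/d[2]
def ray2(c1,p1,c2,p2):
    A=[];b=[]
    for c,p in((c1,p1),(c2,p2)):
        P=c["mtx"]@c["view"][:3]
        for i in(0,1): r=p[i]*P[2]-P[i]; A.append(r[:3]); b.append(-r[3])
    return np.linalg.lstsq(np.array(A),np.array(b),rcond=None)[0]
def blob(c,h0,h1,smin,vmin,roi):
    h=cv2.cvtColor(c["pixels"],cv2.COLOR_BGR2HSV); x0,y0,x1,y1=roi
    m=np.zeros(h.shape[:2],np.uint8); H=h[...,0].astype(int)
    ok=((H>=h0)&(H<=h1) if h0<h1 else (H>=h0)|(H<=h1))&(h[...,1]>smin)&(h[...,2]>vmin)
    m[y0:y1,x0:x1]=ok[y0:y1,x0:x1]
    cs,_=cv2.findContours(m,cv2.RETR_EXTERNAL,cv2.CHAIN_APPROX_NONE)
    return max(cs,key=cv2.contourArea)
E
python3 - <<'E'
from h import *
t=viewer.read_camera("top"); s=viewer.read_camera("scene")
roi=(215,240,283,318)
y=blob(t,22,35,100,80,(215,275,262,315)); r=blob(t,170,8,100,80,(215,245,262,280)); g=blob(t,5,18,130,80,(264,294,284,312))
Y=ray(t,cv2.minEnclosingCircle(y)[0],.082); Rd=ray(t,cv2.minEnclosingCircle(r)[0],.082)
print("lids",cv2.minEnclosingCircle(y),cv2.minEnclosingCircle(r),Y,Rd,np.linalg.norm(Y-Rd)," expect",np.hypot(68,28))
print("tab",cv2.minAreaRect(g))
T=ray(t,cv2.minAreaRect(g)[0],.088);print(T)
a=np.arctan2(*(Rd-Y)[1::-1])-np.arctan2(-28,68); print("yaw lids",a)
# board by colour
b=blob(t,5,20,90,40,(360,200,465,325)); print("board",cv2.minAreaRect(b)); 
for p in cv2.boxPoints(cv2.minAreaRect(b)): print(ray(t,p,.016))
print("boardmid",ray(t,cv2.minAreaRect(b)[0],.016))
# white flange
im=t["pixels"][225:335,200:296]; hs=cv2.cvtColor(im,cv2.COLOR_BGR2HSV)
big=np.hstack([cv2.resize(im,None,fx=4,fy=4,interpolation=2),cv2.resize(s["pixels"][170:265,315:430],(400,330),interpolation=2)[:330].repeat(1,0) if 0 else cv2.copyMakeBorder(cv2.resize(s["pixels"][170:265,315:430],(400,330),interpolation=2),0,110,0,0,0)])
cv2.imwrite("pics/crop1.png",big)
E
```

```text
lids ((238.875, 294.20001220703125), 9.669940948486328) ((241.3358154296875, 261.9029846191406), 9.204408645629883) [0.49803055 0.18424445 0.082     ] [0.57162524 0.18069745 0.082     ] 0.07368012015916217  expect 73.53910524340094
tab ((278.0, 306.0), (0.0, 0.0), 0.0)
[0.47314129 0.09394765 0.088     ]
yaw lids 0.34244778001284387
board ((411.82354736328125, 262.70587158203125), (64.99954223632812, 88.282958984375), 14.03624439239502)
[ 0.49110658 -0.12142607  0.016     ]
[ 0.70076903 -0.17308259  0.016     ]
[ 0.66403505 -0.32757768  0.016     ]
[ 0.4556036  -0.27370933  0.016     ]
boardmid [ 0.57703837 -0.22386713  0.016     ]
```

View pics/crop1.png

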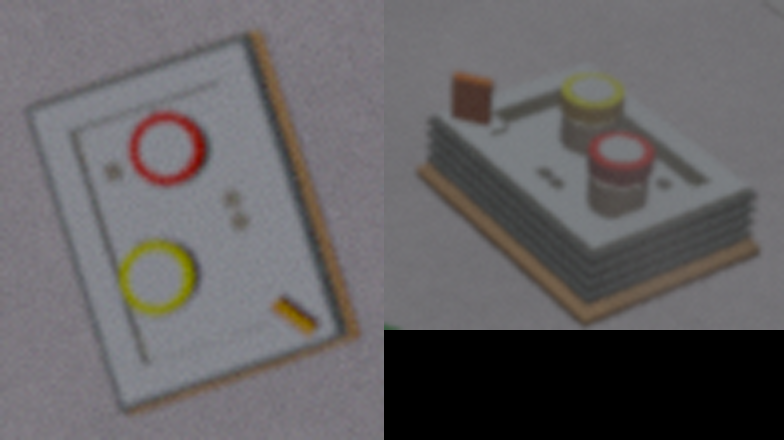

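The crop shows the tab's top strip centred at about full-image pixel (274,302.7), and both lids sitting on pots with clear fingers' room around the tab. The lid spacing came out at 73.7 mm against 73.5 mm expected.

```bash
cat >> h.py <<'E'
Y=np.array([.49803,.18424]); Rd=np.array([.57163,.18070]); yaw=.3424
def rot(a): return np.array([[np.cos(a),-np.sin(a)],[np.sin(a),np.cos(a)]])
mid=((Y-rot(yaw)@[-.026,.020])+(Rd-rot(yaw)@[.042,-.008]))/2
tab=mid+rot(yaw)@[-.072,-.048]
def go(target,want=None):
    o=telemetry.get_obs(); M=R.from_rotvec(o["tcp_rot"]); d=np.array(target)-o["tool_pos"]
    print("t",o["t"],"pos",o["tool_pos"].round(4),"tool axes cols\n",M.as_matrix().round(3),"\nF",o["wrist_force"].round(1),"w",round(o["gripper_width"],4),"q",o["q"].round(2))
    print("shift in tool",(M.inv().apply(d)).round(4))
    if want is not None: print("turn in tool",(M.inv()*want).as_rotvec().round(4))
def down(ang): # tool x down, tool y at world angle ang
    x=np.array([0,0,-1.]);y=np.array([np.cos(ang),np.sin(ang),0]); return R.from_matrix(np.c_[x,y,np.cross(x,y)])
pinch=[yaw+.625+np.pi/2, yaw+.625-np.pi/2]
E
python3 - <<'E'
from h import *
t=viewer.read_camera("top"); print("mid",mid,"tab",tab,"tab seen",ray(t,(274,302.7),.090))
for p in [(247.7,0)]: pass
for p in [(226/4,0)]: pass
for p,e in zip([(27,107),(250,36),(343,333),(125,410)],[(.09,.065),(.09,-.065),(-.09,-.065),(-.09,.065)]): print(ray(t,(p[0]/4+200-.4,p[1]/4+225-.4),.056)[:2],mid+rot(yaw)@e)
for a in pinch: go([*Y,.13],down(a))
E
```

```text
mid [0.52930888 0.1741323 ] tab [0.47760431 0.10474472] tab seen [0.48053854 0.10297842 0.09      ]
[0.59577243 0.26811577] [0.59226085 0.26557654]
[0.63961131 0.13777934] [0.63590819 0.14312283]
[0.46675843 0.07936129] [0.46635691 0.08268806]
[0.4206223  0.20509539] [0.42270957 0.20514177]
t 0.25 pos [ 0.2318 -0.5531  0.2308] tool axes cols
 [[-0.     0.386 -0.922]
 [ 0.001 -0.922 -0.386]
 [-1.    -0.001 -0.   ]] 
F [ 0.4 -0.2 -0.2] w 0.0853 q [-1.26  0.13  1.49 -0.    1.52 -0.09]
shift in tool [ 0.1013 -0.5771 -0.5305]
turn in tool [2.571e+00 1.200e-03 5.000e-04]
t 0.25 pos [ 0.2318 -0.5531  0.2308] tool axes cols
 [[-0.     0.386 -0.922]
 [ 0.001 -0.922 -0.386]
 [-1.    -0.001 -0.   ]] 
F [ 0.4 -0.2 -0.2] w 0.0853 q [-1.26  0.13  1.49 -0.    1.52 -0.09]
shift in tool [ 0.1013 -0.5771 -0.5305]
turn in tool [-5.706e-01 -3.000e-04  9.000e-04]
```

The tab and corner readings agree with the lid-derived pose to about 3–5 mm. I'm moving over the yellow lid with the gripper shut, then turning to the pinch yaw.

```bash
python3 -m jog '[[1,0,-0.029,-0.0265,0,0,0],[1,0,-0.029,-0.0265,0,0,0],[1,0,-0.029,-0.0265,0,0,0],[1,0,-0.029,-0.0265,0,0,0],[1,0,-0.029,-0.0265,0,0,0],[1,0,-0.029,-0.0265,0,0,0],[1,0,-0.029,-0.0265,0,0,0],[1,0,-0.029,-0.0265,0,0,0],[1,0,-0.029,-0.0265,0,0,0],[1,0,-0.029,-0.0265,0,0,0]]' 60 | tail -c 600
python3 -m jog '[[1,0,-0.029,-0.0265,0,0,0],[1,0,-0.029,-0.0265,0,0,0],[1,0,-0.029,-0.0265,0,0,0],[1,0,-0.029,-0.0265,0,0,0],[1,0,-0.029,-0.0265,0,0,0],[1,0,-0.029,-0.0265,0,0,0],[1,0,-0.029,-0.0265,0,0,0],[1,0,-0.029,-0.0265,0,0,0],[1,0,-0.029,-0.0265,0,0,0],[1,0,-0.029,-0.0265,0,0,0]]' | tail -c 400
python3 -m jog '[[1,0,0,0,-0.114,0,0],[1,0,0,0,-0.114,0,0],[1,0,0,0,-0.114,0,0],[1,0,0,0,-0.114,0,0],[1,0,0,0,-0.114,0,0],[1,0,0,0,0,0,0],[1,0,0,0,0,0,0]]'| tail -c 400
python3 -c "
from h import *
go([*Y,.13],down(pinch[1]))"
```

```text
t: 1.08
tool_pos: [0.3644, -0.1817, 0.2314]
tcp_rot: [2.004, 0.402, -2.003]
wrist_force: [0.9, -0.5, 0.7]
gripper_width: 0.0001
t: 1.92
tool_pos: [0.4968, 0.1886, 0.2313]
tcp_rot: [2.004, 0.403, -2.003]
wrist_force: [1.1, -0.9, 0.4]
gripper_width: 0.0005
t: 2.5
tool_pos: [0.4965, 0.1864, 0.2312]
tcp_rot: [1.641, 0.858, -1.641]
wrist_force: [-0.4, -0.1, -0.8]
gripper_width: 0.0003
t 2.5 pos [0.4965 0.1864 0.2312] tool axes cols
 [[-0.     0.821 -0.571]
 [-0.    -0.571 -0.821]
 [-1.    -0.     0.   ]] 
F [-0.4 -0.1 -0.8] w 0.0003 q [ 0.26 -0.06  1.68  0.    1.52  0.87]
shift in tool [0.1012 0.0025 0.0009]
turn in tool [-0.0042  0.0001  0.0001]
```

```bash
python3 -m jog '[[1,0.034,0.0025,0.001,0,0,0],[1,0.034,0,0,0,0,0],[1,0.034,0,0,0,0,0],[1,0.034,0,0,0,0,0],[1,0,0,0,0,0,0],[1,0.003,0,0,0,0,0],[1,0.003,0,0,0,0,0],[1,0.003,0,0,0,0,0],[1,0.002,0,0,0,0,0],[1,0,0,0,0,0,0]]'
python3 -m jog '[[1,0.002,0,0,0,0,0],[1,0.002,0,0,0,0,0],[1,0,0,0,0,0,0]]'
python3 -m jog '[[1,0.002,0,0,0,0,0],[1,0,0,0,0,0,0]]'
python3 -m jog '[[1,0.002,0,0,0,0,0],[1,0,0,0,0,0,0]]'
```

```text
t: 3.33
tool_pos: [0.499, 0.1844, 0.0856]
tcp_rot: [1.641, 0.859, -1.637]
wrist_force: [0.8, 0.8, -0.2]
gripper_width: 0.0003
t: 3.58
tool_pos: [0.499, 0.1844, 0.0812]
tcp_rot: [1.641, 0.86, -1.637]
wrist_force: [1.7, 0.7, 3.0]
gripper_width: 0.0
t: 3.75
tool_pos: [0.499, 0.1844, 0.0791]
tcp_rot: [1.641, 0.86, -1.637]
wrist_force: [0.8, 0.5, 3.6]
gripper_width: -0.0001
t: 3.92
tool_pos: [0.4991, 0.1844, 0.0788]
tcp_rot: [1.64, 0.86, -1.637]
wrist_force: [-5.6, -1.5, 19.9]
gripper_width: -0.0001
```

The yellow lid reached its hard stop at z 0.0788 with 20 N (home is expected at 0.079). Now the red lid.

```bash
python3 -m jog '[[1,-0.03,0,0,0,0,0],[1,0,0.0309,-0.0192,0,0,0],[1,0,0.0309,-0.0192,0,0,0],[1,0,0,0,0,0,0],[1,0.012,0,0,0,0,0],[1,0.010,0,0,0,0,0],[1,0.002,0,0,0,0,0],[1,0.002,0,0,0,0,0],[1,0,0,0,0,0,0]]'
python3 -m jog '[[1,0.002,0,0,0,0,0],[1,0,0,0,0,0,0]]'
python3 -m jog '[[1,0.002,0,0,0,0,0],[1,0,0,0,0,0,0]]'
```

```text
t: 4.67
tool_pos: [0.5693, 0.1806, 0.0797]
tcp_rot: [1.637, 0.861, -1.64]
wrist_force: [-0.9, 0.4, 0.3]
gripper_width: 0.0002
t: 4.83
tool_pos: [0.5697, 0.1808, 0.079]
tcp_rot: [1.637, 0.861, -1.639]
wrist_force: [-4.7, -0.8, 8.4]
gripper_width: 0.0004
t: 5.0
tool_pos: [0.5698, 0.1808, 0.0789]
tcp_rot: [1.637, 0.861, -1.639]
wrist_force: [-13.1, -3.0, 22.0]
gripper_width: 0.0003
```

```bash
python3 -m jog '[[1,-0.031,0,0,0,0,0],[1,-0.031,0,0,0,0,0],[0.3,0,-0.0077,0.0287,0,0,0],[0.3,0,-0.0077,0.0287,0,0,0],[0,0,-0.0077,0.0287,0,0,0],[0,0,-0.0077,0.0287,0,0,0],[0,0,0,0,0,0,0],[0,0,0,0,0,0,0],[0,0,0,0,0,0,0]]'
python3 - <<'E'
from h import *
go([.479,.104,.062],down(pinch[1]))
w=viewer.read_camera("wrist"); cv2.imwrite("pics/w1.png",w["pixels"])
t=viewer.read_camera("top"); s=viewer.read_camera("scene")
cv2.imwrite("pics/c2.png",np.hstack([cv2.resize(s["pixels"][160:260,310:430],None,fx=4,fy=4)]))
P=w["mtx"]@w["view"][:3]
for z in(.056,.09):
  p=P@[*tab,z,1]; print(p[:2]/p[2])
E
```

```text
t: 5.75
tool_pos: [0.4802, 0.1039, 0.1386]
tcp_rot: [1.64, 0.86, -1.638]
wrist_force: [0.3, 0.4, 0.6]
gripper_width: 0.0833
t 5.75 pos [0.4802 0.1039 0.1386] tool axes cols
 [[ 0.001  0.823 -0.568]
 [ 0.    -0.568 -0.823]
 [-1.     0.001 -0.001]] 
F [0.3 0.4 0.6] w 0.0833 q [ 0.11 -0.1   1.9   0.    1.35  0.71]
shift in tool [ 0.0766 -0.0011  0.0007]
turn in tool [-0.0007 -0.0009 -0.0006]
[316.060397   253.40938956]
[315.84546329 270.1895367 ]
```

View pics/w1.png

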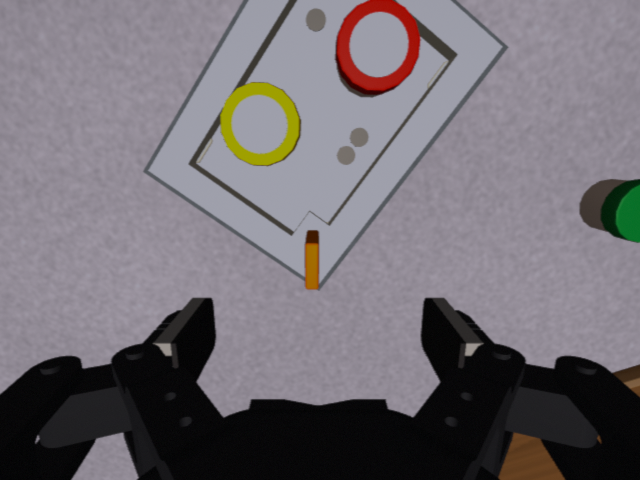

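The wrist view shows the tray still nested and the tab's top face centred at (312.5,266), against the predicted (315.8,270). I'll refine the tab position from that.

```bash
python3 - <<'E'
from h import *
w=viewer.read_camera("wrist")
g=blob(w,5,18,130,140,(290,220,340,300)); r=cv2.minAreaRect(g); print(r)
T=ray(w,r[0],.09); print("tab",T); b=cv2.boxPoints(r); B=np.array([ray(w,p,.09)[:2] for p in b]); print(np.linalg.norm(B-np.roll(B,1,0),axis=1))
for n,c,z in(("y",blob(w,22,35,100,80,(200,60,320,180)),.079),("r",blob(w,170,8,100,80,(320,0,440,110)),.079)):
    cc=cv2.minEnclosingCircle(c); print(n,ray(w,cc[0],z),cc[1], "diam",2*np.linalg.norm(ray(w,(cc[0][0]+cc[1],cc[0][1]),z)-ray(w,cc[0],z)))
go([T[0],T[1],.062],down(pinch[1]))
E
```

```text
((310.9999694824219, 267.0), (43.99999237060547, 11.999998092651367), 90.0)
tab [0.47701812 0.10818788 0.09      ]
[0.02617181 0.00666917 0.02617189 0.00689754]
y [0.49781659 0.18746507 0.079     ] 42.36541748046875 diam 0.04565876459849491
r [0.57105166 0.18360644 0.079     ] 47.05591583251953 diam 0.04812543480373963
t 5.95 pos [0.4807 0.1042 0.1384] tool axes cols
 [[ 0.     0.823 -0.567]
 [ 0.    -0.567 -0.823]
 [-1.     0.    -0.   ]] 
F [-0.2  0.4  0.1] w 0.0848 q [ 0.11 -0.1   1.89  0.    1.35  0.71]
shift in tool [ 0.0764 -0.0053 -0.0012]
turn in tool [ 0.0001 -0.0003 -0.0002]
```

```bash
python3 -m jog '[[0,0.025,-0.003,-0.001,0,0,0],[0,0.025,0,0,0,0,0],[0,0.015,0,0,0,0,0],[0,0.0105,0,0,0,0,0],[0.6,0,0,0,0,0,0],[0.6,0,0,0,0,0,0],[0.6,0,0,0,0,0,0],[0.8,0,0,0,0,0,0],[1,0,0,0,0,0,0],[1,0,0,0,0,0,0],[1,0,0,0,0,0,0],[1,0,0,0,0,0,0]]' 25
python3 -c "
from h import *
go([.479,.104,.062],down(pinch[1]))"
```

```text
t: 6.95
tool_pos: [0.4787, 0.1064, 0.0637]
tcp_rot: [1.639, 0.86, -1.638]
wrist_force: [-2.6, 0.3, 5.0]
gripper_width: 0.0073
t 6.95 pos [0.4787 0.1064 0.0637] tool axes cols
 [[ 0.001  0.823 -0.568]
 [ 0.    -0.568 -0.823]
 [-1.     0.    -0.001]] 
F [-2.6  0.3  5. ] w 0.0073 q [ 0.11 -0.02  1.96  0.    1.2   0.72]
shift in tool [0.0017 0.0016 0.0018]
turn in tool [-0.0004 -0.0009 -0.0005]
```

Gripped at 7.3 mm opening. Next I tighten the grip, then raise and tilt the tray about the far corner.

```bash
python3 -m jog '[[1,0,0,0,0,0,0],[1,0,0,0,0,0,0],[1,0,0,0,0,0,0]]' 100
python3 -m jog '[[1,-0.0022,0,0,0,-0.0125,0],[1,-0.0022,0,0,0,-0.0125,0],[1,-0.0022,0,0,0,-0.0125,0],[1,0,0,0,0,0,0]]'
python3 -m jog '[[1,-0.0022,0,0,0,-0.0125,0],[1,-0.0022,0,0,0,-0.0125,0],[1,-0.0022,0,0,0,-0.0125,0],[1,0,0,0,0,0,0],[1,0,0,0,0,0,0]]'
python3 - <<'E'
from h import *
go([.479,.104,.062],down(pinch[1]))
s=viewer.read_camera("scene")
cv2.imwrite("pics/c3.png",cv2.resize(s["pixels"][130:270,290:440],None,fx=4,fy=4,interpolation=2))
E
```

```text
t: 7.2
tool_pos: [0.4788, 0.1064, 0.0639]
tcp_rot: [1.64, 0.86, -1.637]
wrist_force: [-2.5, 1.3, 6.2]
gripper_width: 0.0062
t: 7.53
tool_pos: [0.4788, 0.1068, 0.0701]
tcp_rot: [1.603, 0.841, -1.664]
wrist_force: [-1.0, 1.2, 5.7]
gripper_width: 0.006
t: 7.95
tool_pos: [0.4792, 0.1068, 0.0765]
tcp_rot: [1.567, 0.822, -1.687]
wrist_force: [1.1, 2.1, 2.0]
gripper_width: 0.006
t 7.95 pos [0.4792 0.1068 0.0765] tool axes cols
 [[-0.041  0.823 -0.566]
 [-0.062 -0.567 -0.821]
 [-0.997  0.001  0.074]] 
F [1.1 2.1 2. ] w 0.006 q [ 0.16  0.02  1.89 -0.06  1.27  0.78]
shift in tool [0.0147 0.0014 0.0013]
turn in tool [-0.0001  0.0742 -0.001 ]
```

View pics/c3.png

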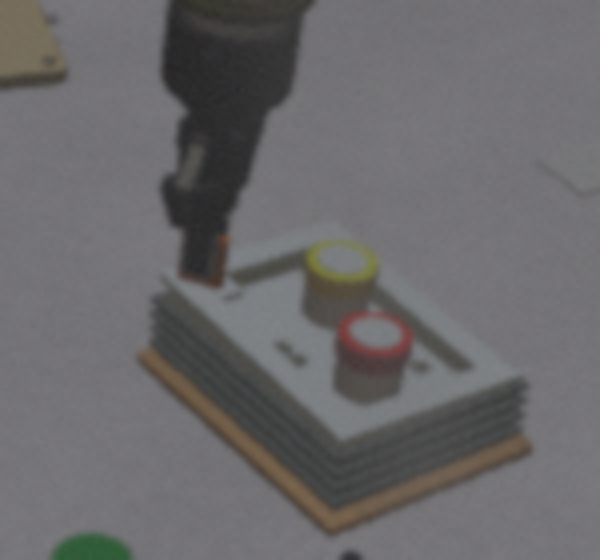

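The crop shows the tab's corner lifted clear of the stack at about (165,285), and the far corner (525,385) still down on it. I'll peel a little further, then check the heights in numbers.

```bash
python3 -m jog '[[1,-0.002,0,0,0,-0.0125,0],[1,-0.002,0,0,0,-0.0125,0],[1,0,0,0,0,0,0],[1,0,0,0,0,0,0]]'
python3 - <<'E'
from h import *
s=viewer.read_camera("scene")
cv2.imwrite("pics/c4.png",cv2.resize(s["pixels"][175:255,315:435],None,fx=6,fy=6,interpolation=2))
P=s["mtx"]@s["view"][:3]
for n,e in(("corner",(-.09,-.065)),("far",(.09,.065)),("+-",(.09,-.065)),("-+",(-.09,.065))):
  for z in(.052,.067):
    p=P@[*(mid+rot(yaw)@e),z,1]; p=p[:2]/p[2]; print(n,z,((p-[315,175])*6).round(0))
E
```

```text
t: 8.33
tool_pos: [0.479, 0.1068, 0.0804]
tcp_rot: [1.542, 0.809, -1.705]
wrist_force: [0.2, 1.4, 6.1]
gripper_width: 0.006
corner 0.052 [ 84. 179.]
corner 0.067 [ 85. 148.]
far 0.052 [624. 304.]
far 0.067 [629. 272.]
+- 0.052 [354. 412.]
+- 0.067 [357. 380.]
-+ 0.052 [342.  88.]
-+ 0.067 [345.  57.]
```

View pics/c4.png

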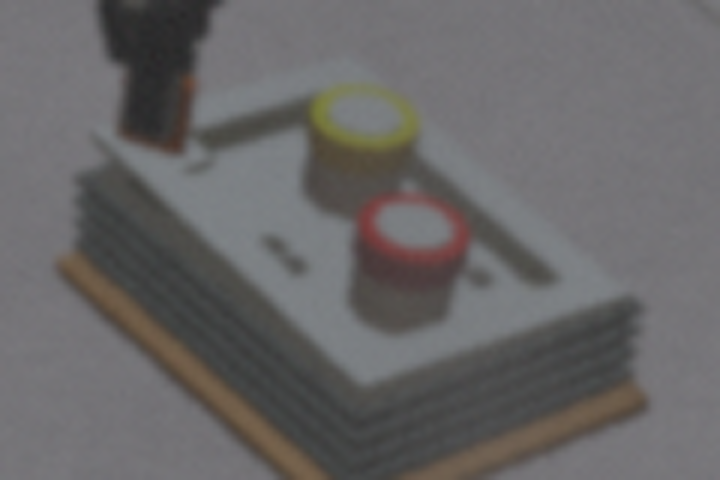

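The corner now sits around (95,140), about 17 mm above the rim, and the far corner at (640,302) is still down. Now I lift it off and level it.

```bash
python3 -m jog '[[1,-0.004,0,0.0004,0,0,0],[1,-0.004,0,0.0004,0,0,0],[1,-0.004,0,0.0004,0,0,0],[1,-0.006,0,0.0006,0,0,0],[1,-0.008,0,0.0008,0,0,0],[1,-0.01,0,0.001,0,0,0],[1,-0.012,0,0.0012,0,0,0],[1,-0.012,0,0.0012,0,0,0]]'
python3 -m jog '[[1,-0.015,0,0.0015,0,0.0,0],[1,-0.02,0,0.001,0,0.02,0],[1,-0.02,0,0.001,0,0.02,0],[1,-0.02,0,0,0,0.02,0],[1,-0.01,0,0,0,0.02,0],[1,0,0,0,0,0.02,0],[1,0,0,0,0,0,0],[1,0,0,0,0,0,0]]'
python3 - <<'E'
from h import *
bm=np.array([.577,-.224])
go([*(bm+rot(yaw)@[-.072,-.048]),.215],down(pinch[1]))
s=viewer.read_camera("scene")
cv2.imwrite("pics/c5.png",s["pixels"][60:360])
E
```

```text
t: 9.05
tool_pos: [0.4787, 0.1067, 0.1417]
tcp_rot: [1.543, 0.81, -1.705]
wrist_force: [0.1, 0.5, -1.7]
gripper_width: 0.0061
t: 9.72
tool_pos: [0.4798, 0.109, 0.2242]
tcp_rot: [1.638, 0.86, -1.641]
wrist_force: [-0.5, -0.0, -2.1]
gripper_width: 0.0061
t 9.7167 pos [0.4798 0.109  0.2242] tool axes cols
 [[-0.002  0.823 -0.568]
 [-0.    -0.568 -0.823]
 [-1.    -0.001  0.001]] 
F [-0.5 -0.  -2.1] w 0.0061 q [ 0.12 -0.16  1.79 -0.    1.51  0.72]
shift in tool [0.0093 0.2662 0.3052]
turn in tool [-0.0012  0.0011  0.0011]
```

View pics/c5.png

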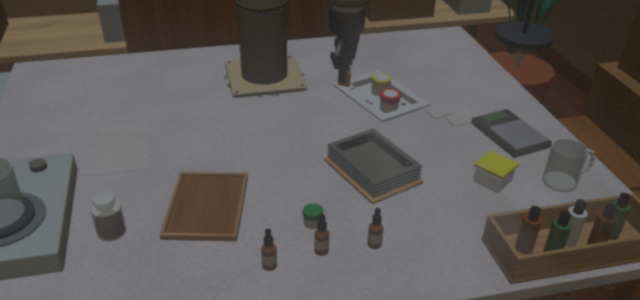

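The tray is off the stack and looks level in the gripper at (382,95), and the bystanders are undisturbed. I'm carrying it smoothly to the board.

```bash
python3 -m jog '[[1,0,0.004,0.0045,0,0,0],[1,0,0.008,0.009,0,0,0],[1,0,0.012,0.0135,0,0,0],[1,0,0.0133,0.0153,0,0,0],[1,0,0.0133,0.0153,0,0,0],[1,0,0.0133,0.0153,0,0,0],[1,0,0.0133,0.0153,0,0,0],[1,0,0.0133,0.0153,0,0,0],[1,0,0.0133,0.0153,0,0,0],[1,0,0.0133,0.0153,0,0,0],[1,0,0.0133,0.0153,0,0,0],[1,0,0.0133,0.0153,0,0,0]]'
python3 -m jog '[[1,0.001,0.0133,0.0153,0,0,0],[1,0.001,0.0133,0.0153,0,0,0],[1,0.001,0.0133,0.0153,0,0,0],[1,0.001,0.0133,0.0153,0,0,0],[1,0.001,0.0133,0.0153,0,0,0],[1,0.001,0.0133,0.0153,0,0,0],[1,0.001,0.0133,0.0153,0,0,0],[1,0.001,0.012,0.0135,0,0,0],[1,0,0.006,0.007,0,0,0],[1,0,0.004,0.0045,0,0,0],[1,0,0,0,0,0,0],[1,0,0,0,0,0,0]]'
python3 - <<'E'
from h import *
bm=np.array([.577,-.224])
go([*(bm+rot(yaw)@[-.072,-.048]),.215],down(pinch[1]))
t=viewer.read_camera("top"); s=viewer.read_camera("scene"); w=viewer.read_camera("wrist")
cv2.imwrite("pics/c6.png",np.vstack([np.hstack([t["pixels"][160:360,240:560],s["pixels"][140:340,100:420]]),cv2.copyMakeBorder(cv2.resize(w["pixels"],(400,300)),0,0,0,240,0)]))
E
```

```text
t: 10.77
tool_pos: [0.5048, -0.1097, 0.2246]
tcp_rot: [1.638, 0.861, -1.64]
wrist_force: [-0.4, -0.5, -1.2]
gripper_width: 0.0061
t: 11.77
tool_pos: [0.5248, -0.2816, 0.217]
tcp_rot: [1.639, 0.861, -1.639]
wrist_force: [-0.6, 0.3, -3.1]
gripper_width: 0.0061
t 11.7667 pos [ 0.5248 -0.2816  0.217 ] tool axes cols
 [[-0.001  0.823 -0.568]
 [ 0.001 -0.568 -0.823]
 [-1.    -0.001 -0.   ]] 
F [-0.6  0.3 -3.1] w 0.0061 q [-0.58  0.13  1.52  0.    1.5   0.03]
shift in tool [0.002  0.0071 0.0094]
turn in tool [-0.0008 -0.0002  0.0008]
```

View pics/c6.png

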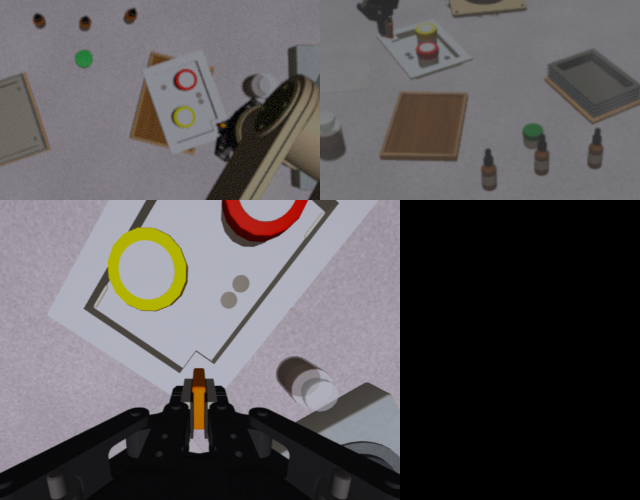

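The views show the tray held over the board, level to the eye, about 12 mm short of its middle. I'll close that gap, then check height and tilt by triangulating the lids.

```bash
python3 -m jog '[[1,0,0.0035,0.0045,0,0,0],[1,0,0.0035,0.0045,0,0,0],[1,0,0,0,0,0,0],[1,0,0,0,0,0,0],[1,0,0,0,0,0,0],[1,0,0,0,0,0,0]]'
python3 - <<'E'
from h import *
bm=np.array([.577,-.224])
go([*(bm+rot(yaw)@[-.072,-.048]),.215],down(pinch[1]))
t=viewer.read_camera("top"); s=viewer.read_camera("scene"); w=viewer.read_camera("wrist")
def c(cam,h,roi,z=.5): return cv2.minEnclosingCircle(blob(cam,*h,roi))[0]
ye=(22,35,90,60); re=(170,8,90,60); tr=(370,200,470,325); sr=(470-0,140,570,240)
sr=(150,150,260,260)
for n,h in(("y",ye),("r",re)):
    a,b=c(t,h,tr),c(s,h,sr); X=ray2(t,a,s,b); print(n,np.round(a),np.round(b),X.round(4))
    globals()[n]=X
print("dist",np.linalg.norm(y-r))
a=np.arctan2(*(r-y)[1::-1])-np.arctan2(-28,68); m=(y[:2]-rot(a)@[-.026,.02]); print("yaw",a,"mid",m,"err",m-bm)
g=c(w,ye,(0,0,640,480)); print("wrist-yellow",g, ray(w,g,y[2]), ray(w,c(w,re,(300,0,640,120)),r[2]))
# tray corners at z=.2+ in top
print(telemetry.get_obs()["dq"].round(4))
E
```

```text
t: 12.42
tool_pos: [0.5256, -0.2931, 0.2173]
tcp_rot: [1.639, 0.86, -1.639]
wrist_force: [0.8, 0.5, -2.0]
gripper_width: 0.006
t 12.4167 pos [ 0.5256 -0.2931  0.2173] tool axes cols
 [[-0.     0.823 -0.568]
 [ 0.    -0.568 -0.823]
 [-1.    -0.    -0.   ]] 
F [ 0.8  0.5 -2. ] w 0.006 q [-0.59  0.14  1.5   0.    1.5   0.01]
shift in tool [ 0.0023 -0.0001  0.0004]
turn in tool [-0.0006 -0.0001  0.0002]
y [429. 276.] [199. 170.] [ 0.5456 -0.2143  0.2325]
r [431. 239.] [200. 189.] [ 0.6184 -0.2177  0.2316]
dist 0.07292727638210507
yaw 0.3441249235141872 mid [ 0.57680521 -0.22434586] err [-0.00019479 -0.00034586]
wrist-yellow (235.9229736328125, 109.6920394897461) [ 0.54598518 -0.21241268  0.23250111] [ 0.61362585 -0.22158022  0.23155509]
[-0.0003  0.0007  0.0011 -0.0011 -0.0003 -0.0005]
```

Everything checks out, so I'm handing in.

```bash
python3 -c "
from station import job; print(job.hand_in())"
```

```text
the job is handed in; nothing more can be done
None
```

I handed the job in at about 12.4 s, with the tray still held by its tab over the serving tray. The hand-in reports no verdict, so the results below are my own checks.

- **Lids:** I pressed both with the shut fingers until they stopped at z 0.079, which is the fully home height. That took about 20 N on yellow and 22 N on red, with the tray still on its stack.
- **Peel:** I pinched the tab at 100 N and raised its corner about 17 mm by tilting about the far corner. The scene camera showed the far corner still down. I then lifted the tray off and levelled it.
- **Final position:** Triangulating the lids put the tray's middle within 1 mm of the serving tray's middle, with the flange about 205 mm above the table. The yellow and red lid heights, 0.2325 and 0.2316, match a level tray with both lids home.
- **Stillness and grip:** The joints were still and the gripper opening was steady at 6 mm.
- **Bystanders:** They looked undisturbed in the pictures, though I did not measure their positions.

**Disagreements:**
- The wrist camera placed things about 3 mm off from the top camera before the grasp, so I took a value in between.
- At the end its red lid reading was 4 to 6 mm off, probably because the lid was cut off by the edge of the picture.
- The gripper reads 6 to 7 mm on the 8 mm tab.

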